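# Free a seized clamp knob and nip up a plaster mould

### The arm

A 6-joint arm with a two-finger parallel gripper is mounted at the origin on a cart in front of the work surface, level with it; the furniture and walls round the work are solid. World frame = base frame: x ahead of the robot, y to its left, z up, the work surface at z = 0. Lengths are in mm, angles in rad, forces in N, time in s.
With the tool pointing down it reaches from about 250 to 800 mm from the base axis. Payload 3.9 kg.
Tool frame: the origin (TCP) lies midway between the tips of the shut fingers; the grasp point (between the pads) lies r.tcp_to_grasp behind it (r.tcp_to_grasp is the distance from the TCP to the grasp point, in mm); z points along the fingers, y is the direction in which the jaws open and shut (so a half turn about z gives the same grasp; the last joint's range is limited). The gripper opens to 85 mm and grips with 20 to 120 N. Pads are 22 mm wide; open, the fingers measure 114 mm over their backs; the gripper's body (76 mm by 85 mm) begins 54 mm behind the grasp point. The pads swing forward as they close: fully open they stand 13 mm farther back than shut.
Start: joints at [1.247, 0.26, -0.138, 1.173, 0, 1.571], TCP at [167.035, 497.709, 231.304] pointing down, gripper open.
Joint ranges: [-2.78, 2.78], [-0.83, 1.72], [-1.28, 1.37], [-1.9, 2.12], [-1.57, 1.48], [-3.14, 3.14]. Speed limits (rad/s): [2.57, 2.57, 3.14, 3.14, 3.14, 3.14].

### API

Orientations are given as a unit quaternion [w, x, y, z].
In Python, from workcell import r gives the robot as it stands.
- The arm moves only by the tool arm_command, never from a script. Its argument "targets" is a list of rows, each a list of 7 numbers: the closure in counts, from 0 (fully open) to 255 (shut), then the shift along the tool's x, y, z in mm, then the turn, a rotation vector about the tool's x, y, z in rad. A call has 1 to 12 rows; each row is the pose to reach, as a shift and turn from the pose commanded when the call began, along the tool's axes at that moment; what a row does not reach only later rows make up. A row lasts 1/12 s, in which the tool goes at most 41.7 mm and 7.16 degrees, less where a joint would pass 70% of its speed; a pose out of reach is approached as far as the arm can. A call with a gripper value outside its range is refused whole. The fingers move at their own pace and stop on an object; "newtons" is the grip in N (left out, the last holds). Time passes only in rows, so rows that repeat a pose let the fingers close. It gives the time, the measured TCP pose, the force and the opening at its end, in the units of the state.
- r.get_obs(): the state, without advancing time (a new reading comes with each control period).
- r.get_image(name): name is "scene" or "top" or "wrist"; returns the picture (480x640x3 uint8, red, green, blue); there is no depth.
- r.calibration(name): a dict with "fx", "fy", "cx", "cy" (pixels), "R" (3x3) and "t" (3): a world point X has camera coordinates R X + t; the wrist camera has in their place "T_tool_cam" (4x4, takes a point from camera to tool coordinates, whose origin is the TCP and whose axes are the flange's). Camera axes: x right, y down, z forward; pixel columns grow to the right and rows downward; lengths in mm; the calibration is good to about 2 mm. A picture is of the moment at which its call begins: read the wrist's pose just before it. calibration takes no time and is no camera call.
- r.hand_in(): hands the job in, once; it reports no verdict.
The state is a dict: "time": time; "qpos": joint angles; "qvel": joint speeds; "joint_torque": joint torques, N m; "eef_pos": TCP position; "tool_rot": TCP orientation; "wrist_force": force on the tool from outside, world axes, zero at the start; "ft_torque": the same for the moment, N m; "width": finger opening in mm.
Only numpy, scipy, OpenCV 4.12 (cv2) and the standard library are available. Lean on these libraries where they do the work, as an engineer would, in place of code of your own. Each camera call takes 0.05 s, during which the arm holds its last target.

### The job

Lay the larger of the two plaster sprig moulds flat in the bed of the rack clamp, flower up, its long side along the rack, and let go of it. Then break the clamp's seized T-knob loose with a short firm clockwise twist and wind it on, feeling for the resistance, until the mould is nipped snugly between jaw and heel plate (about 12 N); never squeeze it hard, plaster crumbles. Leave it clamped, and the smaller mould where it lies.

Things in the scene. Friction and masses are not known exactly. Their poses are not given: they have to be found in the camera images.
- mould_large: the larger plaster sprig mould, a white block with a raised flower on top: 50 mm along its own x, 62 mm along its own y, 26 mm high, 0.1 to 0.16 kg, loose on the bench. Origin: centre of its underside, z up. Take it from above across its 50 mm width.
- mould_small: the smaller plaster sprig mould, the same shape, 40 x 50 x 26 mm, loose on the bench; not the one to clamp. Origin: centre of its underside.
- clamp: rack clamp fixed to the bench: base plate 12 mm thick, 110 mm wide, from x -150 to 86 mm. Origin: on the bench under the middle of the bed; x points along the rack from knob to fixed stop, z up. Bed open at both y sides. Grey gear bridge x -127 to -69 mm (top 58 mm over the bench); grey stop block x 62 to 80 mm (top 42 mm), carrying the heel plate (50 mm wide, top 38 mm).
- bed (a point): middle of the bed, on its surface 12 mm over the bench; axes as the clamp's. The rigid heel plate was set by hand and is not measured: its face stands anywhere from 35.5 to 43.5 mm from here along +x. A mould centred here has 4.5 mm of room to the open jaw and 4.5 to 12.5 mm to the heel plate.
- jaw: steel jaw plate with its rack and a 46 mm wide black springy facing (gives 1 mm for each 12 N). Origin: below the middle of the jaw plate, level with the bench top, axes as the clamp's; the facing's front face is 11 mm ahead of it along x, at x -35.5 mm of the clamp at the start. It moves 14 mm toward the heel plate per radian of the knob.
- knob (a joint): T-knob angle, rad: 0 as found (jaw open), grows clockwise from above, closing the jaw; range 0 to 2.1. Seized by dried slip: the first 0.25 rad take up to about 0.75 N m, once; then an even 0.34 N m in motion (less at rest), plus 0.014 N m per newton of squeeze on the mould. It stays and holds where left. The mould is nipped somewhere from 0.6 to 1.45 rad; over 25 N harms it.
- knob_grip (a point): grip point of the black T-knob, on its upright axis 90 mm over the bench, 98 mm behind the clamp's origin along x; turns with the knob. The grip is a bar 64 mm long (point's y), 14 mm thick (x), 26 mm high (74 to 100 mm over the bench). Nothing is in its way; one grasp can turn it all the way.
There are look-alikes about, which are no part of the job. Leave any blue, pink or turquoise look-alike of the mould_large alone.

How it is judged:
By the outcome, as a careful person would: the job done as asked, in the order asked, and still so for the second after the job is handed in, with the robot touching nothing.
It also fails if it takes over 72 s, if anything falls off the work surface, if the arm or the gripper's body presses on something with over 40 N, if the wrist force passes 120 N, or if a joint passes its speed limit or range.

## Working session

There is one attempt and no reset: what is moved stays moved. The work goes in short steps, Python scripts to look and compute and a tool call to move; the robot and the scene stay as the last step left them, time stands still between calls to the robot, and variables do not carry over. Pictures are saved under pics/ and viewed, and the job is handed in when it is done.

Besides the shell and the picture viewer there is one more tool, called after "Emit:" as name(argument=value, ...), one argument or row to a line, values as JSON. arm_command: Moves the arm, as the interface text tells. Its arguments: {"type":"object","properties":{"targets":{"type":"array","items":{"type":"array","items":{"type":"number"}}},"newtons":{"type":"number"}},"required":["targets"]}

```bash
mkdir -p pics; ls
python3 - <<'E'
from workcell import r
import cv2
print(r.get_obs()); print(r.tcp_to_grasp)
for n in ("scene","top","wrist"):
    cv2.imwrite(f"pics/{n}0.png",r.get_image(n)[:,:,::-1]); c=r.calibration(n); print(n,c)
E
```

```text
pics
{'time': 0.0, 'qpos': array([ 1.24697405e+00,  2.60666579e-01, -1.39343474e-01,  1.17270183e+00,
       -4.46474361e-06,  1.57082653e+00]), 'qvel': array([-3.24381133e-05, -8.21166805e-04, -2.69362687e-03,  3.44031292e-04,
        8.69894428e-04,  7.17905571e-04]), 'joint_torque': array([-1.66125195e-03, -4.05676532e+01,  2.53922707e+01,  1.90070621e-02,
       -1.97801824e-04,  2.25501162e-05]), 'eef_pos': array([166.8399862 , 497.08035386, 230.483727  ]), 'tool_rot': array([-1.52181060e-04,  1.61219466e-01,  9.86918115e-01, -9.45614943e-04]), 'wrist_force': array([-0.67690993,  0.32458056,  0.40034303]), 'ft_torque': array([-0.00405905,  0.01300182,  0.04006143]), 'width': 85.19087820647036}
18.700000000000003
scene {'fx': 459.75390438803396, 'fy': 459.75390438803396, 'cx': 317.1519552386854, 'cy': 232.42113374051857, 'R': array([[ 0.64174843, -0.76672329, -0.01715674],
       [-0.52887869, -0.42625007, -0.7338925 ],
       [ 0.55537941,  0.48004819, -0.67904892]]), 't': array([-513.75465154,  225.88760072, 1200.29654354])}
top {'fx': 510.96053253028657, 'fy': 510.96053253028657, 'cx': 317.28707644235703, 'cy': 236.57606776301702, 'R': array([[ 0.00683552, -0.99975886,  0.02086845],
       [-0.9936261 , -0.00913883, -0.112355  ],
       [ 0.11251862, -0.01996743, -0.99344897]]), 't': array([-286.34425217,  520.43764473, 1159.68423238])}
wrist {'fx': 416.0133968934876, 'fy': 416.0133968934876, 'cx': 325.95020494567717, 'cy': 239.45567967540703, 'T_tool_cam': array([[-6.05392631e-04, -9.56463309e-01, -2.91851970e-01,
         7.49896531e+01],
       [ 9.99999799e-01, -5.24685123e-04, -3.54804666e-04,
         1.02181463e+00],
       [ 1.86227258e-04, -2.91852127e-01,  9.56463434e-01,
        -1.42089014e+02],
       [ 0.00000000e+00,  0.00000000e+00,  0.00000000e+00,
         1.00000000e+00]])}
```

View pics/scene0.png

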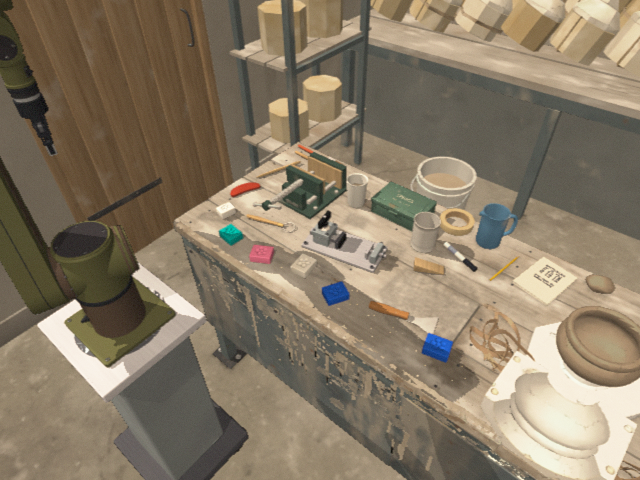

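View pics/top0.png

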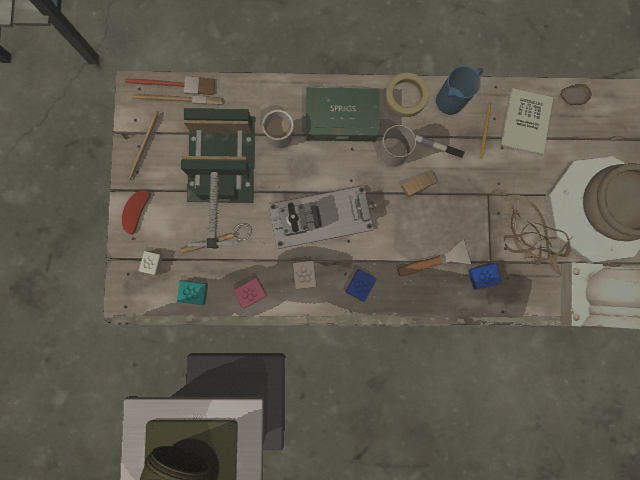

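View pics/wrist0.png

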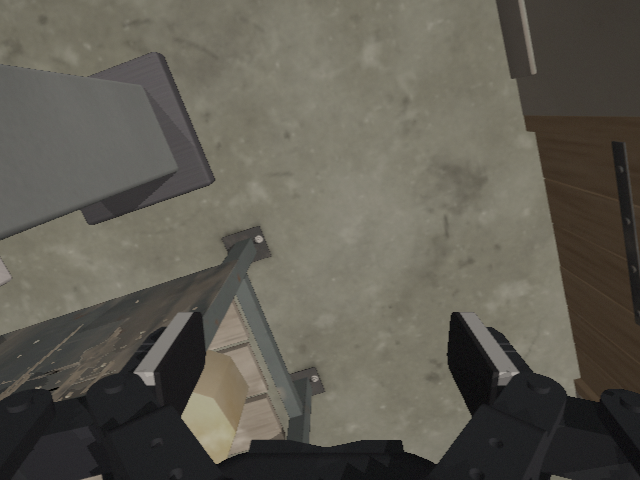

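```bash
cat > h.py <<'E'
from workcell import r
import numpy as np, cv2
from scipy.spatial.transform import Rotation as Ro
def ray(name,uv,obs=None):
    c=r.calibration(name); d=np.array([(uv[0]-c['cx'])/c['fx'],(uv[1]-c['cy'])/c['fy'],1.])
    if 'R' in c: return -c['R'].T@c['t'], c['R'].T@d
    T=c['T_tool_cam']; R=Ro.from_quat(np.roll(obs['tool_rot'],-1)).as_matrix()
    return obs['eef_pos']+R@T[:3,3], R@T[:3,:3]@d
def pt(name,uv,z,obs=None):
    o,d=ray(name,uv,obs); return o+d*(z-o[2])/d[2]
def proj(name,X,obs=None):
    c=r.calibration(name); X=np.asarray(X,float)
    if 'R' in c: p=c['R']@X+c['t']
    else:
        T=c['T_tool_cam']; R=Ro.from_quat(np.roll(obs['tool_rot'],-1)).as_matrix()
        p=T[:3,:3].T@(R.T@(X-obs['eef_pos'])-T[:3,3])
    return np.array([c['fx']*p[0]/p[2]+c['cx'],c['fy']*p[1]/p[2]+c['cy']])
E
python3 - <<'E'
from h import *
im=cv2.imread('pics/top0.png')
a=cv2.resize(im[240:310,120:400],None,fx=2.8,fy=2.8,interpolation=2); b=cv2.resize(im[175:255,255:395],None,fx=4,fy=4,interpolation=2)
cv2.imwrite('pics/ta.png',a);cv2.imwrite('pics/tb.png',b)
for uv in [(149,262),(304,275),(192,292),(250,292),(361,285),(485,276)]: print(uv,pt('top',uv,26).round(0))
for uv in [(228,211),(303,265)]: print(uv,pt('scene',uv,26).round(0))
print('knob',pt('top',(292,217),100).round(0),'stop',pt('top',(362,200),42).round(0))
E
```

```text
(149, 262) [461. 107.  26.]
(304, 275) [ 433. -252.   26.]
(192, 292) [392.   6.  26.]
(250, 292) [ 393. -128.   26.]
(361, 285) [ 411. -385.   26.]
(485, 276) [ 434. -676.   26.]
(228, 211) [454.  83.  26.]
(303, 265) [ 428. -261.   26.]
knob [ 558. -225.  100.] stop [ 609. -386.   42.]
```

View pics/ta.png

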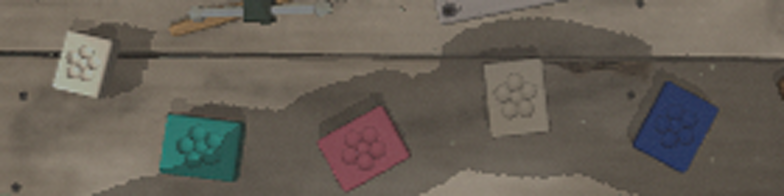

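View pics/tb.png

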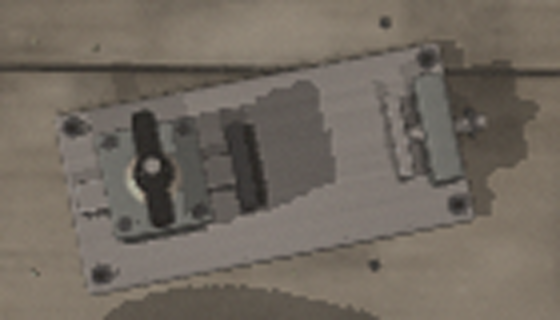

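Emit:
arm_command(
  targets=[
    [0, -544, -638, -20, 0, 0, -0.35],
    [0, -544, -638, -20, 0, 0, -0.35],
    [0, -544, -638, -20, 0, 0, -0.35],
    [0, -544, -638, -20, 0, 0, -0.35],
    [0, -544, -638, -20, 0, 0, -0.35],
    [0, -544, -638, -20, 0, 0, -0.35],
    [0, -544, -638, -20, 0, 0, -0.35],
    [0, -544, -638, -20, 0, 0, -0.35],
    [0, -544, -638, -20, 0, 0, -0.35],
    [0, -544, -638, -20, 0, 0, -0.35],
    [0, -544, -638, -20, 0, 0, -0.35],
    [0, -544, -638, -20, 0, 0, -0.35],
  ],
)

```text
time: 1.15
eef_pos: [353.2, 32.6, 243.4]
tool_rot: [0.0, -0.013, 1.0, 0.0]
wrist_force: [1.8, 0.1, 0.4]
width: 85.3
```

Emit:
arm_command(
  targets=[
    [0, -115, -300, 0, 0, 0, 0],
    [0, -115, -300, 0, 0, 0, 0],
    [0, -115, -300, 0, 0, 0, 0],
    [0, -115, -300, 0, 0, 0, 0],
    [0, -115, -300, 0, 0, 0, 0],
    [0, -115, -300, 0, 0, 0, 0],
    [0, -115, -300, 0, 0, 0, 0],
    [0, -115, -300, 0, 0, 0, 0],
    [0, -115, -300, 0, 0, 0, 0],
    [0, -115, -300, 0, 0, 0, 0],
    [0, -115, -300, 0, 0, 0, 0],
  ],
)

```text
time: 2.07
eef_pos: [475.3, -261.6, 242.6]
tool_rot: [-0.001, -0.013, 1.0, 0.001]
wrist_force: [-0.6, 0.1, -0.0]
width: 85.3
```

Run:
```python
from h import *
import pickle
o=r.get_obs(); im=r.get_image('wrist')[:,:,::-1]; t=r.get_image('top')[:,:,::-1]
cv2.imwrite('pics/w1.png',im); cv2.imwrite('pics/t1.png',t); pickle.dump(o,open('w1.pkl','wb')); print(o['eef_pos'],o['tool_rot'],o['qpos'],o['time'])
```

```text
[ 475.25751873 -261.58886722  242.64675918] [-8.24767733e-04 -1.29961968e-02  9.99914963e-01  6.96611422e-04] [-5.03396304e-01  2.87336654e-01 -6.99955759e-02  1.21558644e+00
  3.97102004e-04 -5.29389866e-01] 2.0667
```

View pics/w1.png

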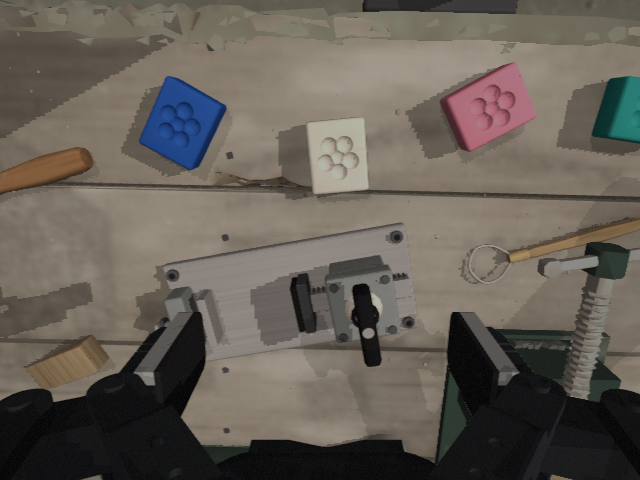

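Run:
```python
from h import *
im=cv2.imread('pics/w1.png')
a=cv2.resize(im[100:220,280:400],None,fx=4,fy=4,interpolation=2); b=cv2.resize(im[210:380,150:430],None,fx=2.8,fy=2.8,interpolation=2)
cv2.imwrite('pics/wb.png',b)
m=cv2.inRange(cv2.cvtColor(im,cv2.COLOR_BGR2HSV),(10,5,130),(40,70,255)); m[:100]=0;m[210:]=0;m[:,:290]=0;m[:,390:]=0
m=cv2.morphologyEx(m,cv2.MORPH_CLOSE,np.ones((5,5)));m=cv2.morphologyEx(m,cv2.MORPH_OPEN,np.ones((7,7)))
c=max(cv2.findContours(m,0,2)[0],key=cv2.contourArea)
print(cv2.contourArea(c),cv2.minAreaRect(c)); print(cv2.approxPolyDP(c,4,True).reshape(-1,2))
cv2.drawContours(im,[c],-1,(0,0,255),1)
a=cv2.resize(im[100:220,280:400],None,fx=4,fy=4,interpolation=0)
cv2.imwrite('pics/wa.png',a)
```

```text
7108.0 ((339.5, 146.5), (93.0, 99.0), 90.0)
[[290 100]
 [290 125]
 [307 125]
 [314 193]
 [366 189]
 [369 182]
 [389 175]
 [389 146]
 [367 149]
 [366 136]
 [389 129]
 [389 100]]
```

View pics/wa.png

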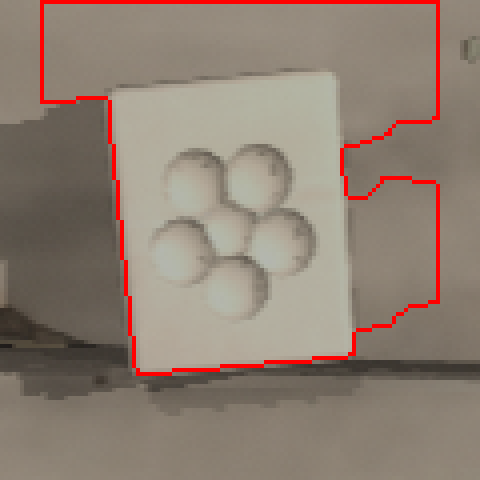

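View pics/wb.png

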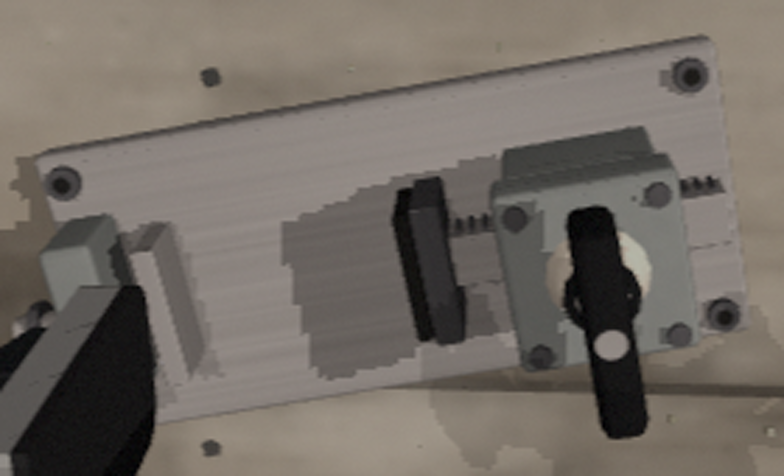

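Run:
```python
from h import *
import pickle
o=pickle.load(open('w1.pkl','rb'))
im=cv2.imread('pics/w1.png')
hsv=cv2.cvtColor(im,cv2.COLOR_BGR2HSV); print(hsv[130,330],hsv[110,330],hsv[160,380],hsv[180,330])
m=(hsv[...,2]>190).astype('u1')*255; n=np.zeros_like(m); n[105:205,295:380]=m[105:205,295:380]
n=cv2.morphologyEx(n,cv2.MORPH_OPEN,np.ones((5,5)))
c=cv2.convexHull(max(cv2.findContours(n,0,2)[0],key=cv2.contourArea)); rc=cv2.minAreaRect(c); print(rc)
C=cv2.boxPoints(rc); print(C)
P=np.array([pt('wrist',p,26,o)[:2] for p in C]); print(P.round(1)); print(P.mean(0),[np.linalg.norm(P[i]-P[i-1]).round(1) for i in range(4)],[np.degrees(np.arctan2(*(P[i]-P[i-1])[::-1])).round(1) for i in range(4)])
K=[(165,265.4),(404.3,224.3),(416,323.6)]
Q=np.array([pt('wrist',p,12,o)[:2] for p in K]); print(Q.round(1))
print(np.linalg.norm(Q[0]-Q[1]),np.linalg.norm(Q[2]-Q[1]))
ex=(Q[0]-Q[1])/np.linalg.norm(Q[0]-Q[1]); a=np.arctan2(ex[1],ex[0]); ey=np.array([-ex[1],ex[0]]); print('ang',a, np.arctan2(*(Q[2]-Q[1])[::-1])-np.pi/2)
o1=Q[0]-86*ex+55*ey; o2=Q[1]+150*ex+55*ey; o3=Q[2]+150*ex-55*ey; print(o1,o2,o3); O=np.mean([o1,o2,o3],0)
# knob
kp=O-98*ex; print('knob pred',kp,'px top z100',proj('wrist',[*kp,100],o))
for uv in [(150+612/2.8,210+345/2.8)]: print(uv,pt('wrist',uv,104,o))
for x,y,z in [(35.5,-25,38),(43.5,-25,38),(-35.5,-23,38),(-35.5,23,12),(62,-25,42)]:
    print(x,y,z,(proj('wrist',[*(O+x*ex+y*ey),z],o)))
# bar ends
for z in (100,):
  for y in (-32,32): print('bar',proj('wrist',[*(kp+y*ey),z],o))
# top cam check
for q in [(86,-55),(-150,-55),(-150,55),(86,55)]: print('top',proj('top',[*(O+q[0]*ex+q[1]*ey),12]))
print('top mould',proj('top',[*P.mean(0),26]))
```

```text
[ 26  28 179] [ 16  38 146] [ 18  43 141] [ 21  30 179]Traceback (most recent call last):
  File "<stdin>", line 8, in <module>
ValueError: max() iterable argument is empty
```

View pics/t1.png

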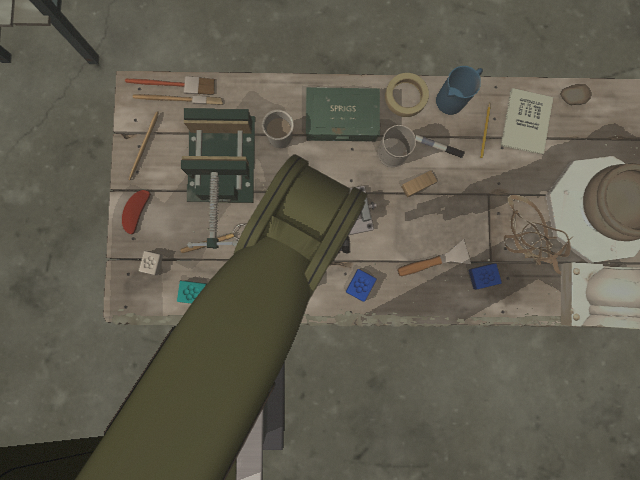

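```bash
cat > m.py <<'E'
from h import *
import pickle
o=pickle.load(open('w1.pkl','rb'))
im=cv2.imread('pics/w1.png')
hsv=cv2.cvtColor(im,cv2.COLOR_BGR2HSV)
m=(hsv[...,2]>163).astype('u1')*255; n=np.zeros_like(m); n[105:205,295:380]=m[105:205,295:380]
n=cv2.morphologyEx(n,cv2.MORPH_OPEN,np.ones((5,5)))
c=cv2.convexHull(max(cv2.findContours(n,0,2)[0],key=cv2.contourArea)); rc=cv2.minAreaRect(c); print(rc)
C=cv2.boxPoints(rc); print(C)
P=np.array([pt('wrist',p,26,o)[:2] for p in C]); print(P.round(1)); print(P.mean(0),[np.linalg.norm(P[i]-P[i-1]).round(1) for i in range(4)],[np.degrees(np.arctan2(*(P[i]-P[i-1])[::-1])).round(1) for i in range(4)])
K=[(165,265.4),(404.3,224.3),(416,323.6)]
Q=np.array([pt('wrist',p,12,o)[:2] for p in K]); print(Q.round(1))
print(np.linalg.norm(Q[0]-Q[1]),np.linalg.norm(Q[2]-Q[1]))
ex=(Q[0]-Q[1])/np.linalg.norm(Q[0]-Q[1]); a=np.arctan2(ex[1],ex[0]); ey=np.array([-ex[1],ex[0]]); print('ang',a, np.arctan2(*(Q[2]-Q[1])[::-1])-np.pi/2)
o1=Q[0]-86*ex+55*ey; o2=Q[1]+150*ex+55*ey; o3=Q[2]+150*ex-55*ey; print(o1,o2,o3); O=np.mean([o1,o2,o3],0)
kp=O-98*ex; print('knob pred',kp,'px top z100',proj('wrist',[*kp,100],o))
for x,y,z in [(35.5,-25,38),(43.5,-25,38),(-35.5,-23,38),(-35.5,23,12),(62,-25,42)]:
    print(x,y,z,(proj('wrist',[*(O+x*ex+y*ey),z],o)))
for y in (-32,32): print('bar',proj('wrist',[*(kp+y*ey),100],o))
for q in [(86,-55),(-150,-55),(-150,55),(86,55)]: print('top',proj('top',[*(O+q[0]*ex+q[1]*ey),12]))
print('top mould',proj('top',[*P.mean(0),26]))
E
python3 m.py
```

```text
((338.2377624511719, 155.11474609375), (71.43270111083984, 56.0416259765625), 84.80557250976562)
[[307.09842  122.081955]
 [362.90988  117.008194]
 [369.3771   188.14754 ]
 [313.56564  193.2213  ]]
[[ 408.3 -277.6]
 [ 403.  -231.5]
 [ 462.2 -222.8]
 [ 467.8 -271.2]]
[ 435.3209745  -250.78811614] [np.float64(59.9), np.float64(46.4), np.float64(59.7), np.float64(48.7)] [np.float64(-173.9), np.float64(96.4), np.float64(8.3), np.float64(-83.3)]
[[ 543.6 -412.1]
 [ 497.4 -187. ]
 [ 599.4 -167.2]]
229.76048477540996 103.88368479405388
ang -1.3683687249722192 -1.3782963793280882
[ 580.21050854 -316.81694939] [ 581.46495031 -322.92906246] [ 575.6758486  -325.17001092]
knob pred [ 559.41440295 -225.63969702] px top z100 [368.40413092 330.60320003]
35.5 -25 38 [212.14170208 295.47725995]
43.5 -25 38 [203.59896844 296.90407133]
-35.5 -23 38 [289.20712793 284.70575782]
-35.5 23 12 [300.726602   316.59865659]
62 -25 42 [182.46918434 302.09850274]
bar [362.08871775 292.8117586 ]
bar [374.36732085 366.28693704]
top [373.73194365 229.78674879]
top [276.231982   248.79146353]
top [267.66552225 203.70586911]
top [364.3079188  185.24708277]
top mould [303.47969925 274.11253169]
```

Emit:
arm_command(
  targets=[
    [0, 39.7, 11.8, 40, 0, 0, -0.09],
    [0, 39.7, 11.8, 80, 0, 0, -0.09],
    [0, 39.7, 11.8, 120, 0, 0, -0.09],
    [0, 39.7, 11.8, 130, 0, 0, -0.09],
    [0, 39.7, 11.8, 130, 0, 0, -0.09],
    [0, 39.7, 11.8, 130, 0, 0, -0.09],
  ],
)

```text
time: 2.67
eef_pos: [435.1, -250.0, 113.2]
tool_rot: [-0.001, -0.059, 0.998, 0.001]
wrist_force: [0.4, 0.2, 1.6]
width: 85.6
```

Run:
```python
from h import *
import pickle
o=r.get_obs(); im=r.get_image('wrist')[:,:,::-1]
cv2.imwrite('pics/w2.png',im); pickle.dump(o,open('w2.pkl','wb')); print(o['eef_pos'],o['tool_rot'],o['time'])
```

```text
[ 435.14671376 -250.02073579  113.17308658] [-8.14592978e-04 -5.87907207e-02  9.98269829e-01  5.79478395e-04] 2.6667
```

View pics/w2.png

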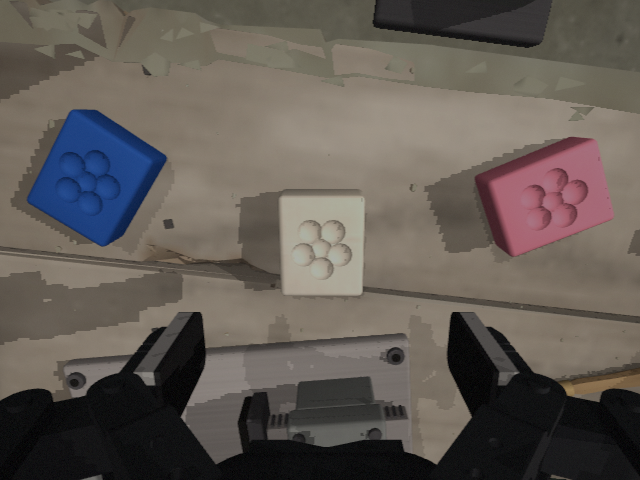

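Run:
```python
from h import *
import pickle
o=pickle.load(open('w2.pkl','rb'))
im=cv2.imread('pics/w2.png'); hsv=cv2.cvtColor(im,cv2.COLOR_BGR2HSV)
b=cv2.resize(im[170:320,250:400],None,fx=4,fy=4,interpolation=2); cv2.imwrite('pics/w2a.png',b)
m=(hsv[...,2]>165).astype('u1')*255; n=np.zeros_like(m); n[180:308,265:380]=m[180:308,265:380]
n=cv2.morphologyEx(n,cv2.MORPH_OPEN,np.ones((5,5)))
c=cv2.convexHull(max(cv2.findContours(n,0,2)[0],key=cv2.contourArea)); rc=cv2.minAreaRect(c); print(rc)
C=cv2.boxPoints(rc)
R=Ro.from_quat(np.roll(o['tool_rot'],-1)).as_matrix()
P=np.array([pt('wrist',p,26,o) for p in C]); print(P.mean(0),[np.linalg.norm(P[i]-P[i-1]).round(1) for i in range(4)])
print(C.round(1)); print(((P-o['eef_pos'])@R).round(1), ((P.mean(0)-o['eef_pos'])@R).round(1))
```

```text
((322.5, 245.0), (96.0, 81.0), 90.0)
[ 434.92149523 -250.85322417   26.        ] [np.float64(58.4), np.float64(45.3), np.float64(58.4), np.float64(48.6)]
[[282. 197.]
 [363. 197.]
 [363. 293.]
 [282. 293.]]
[[ 29.4 -23.5  87.2]
 [ 29.3  21.8  87.2]
 [-29.   23.3  87.2]
 [-29.  -25.3  87.1]] [ 0.2 -0.9 87.2]
```

View pics/w2a.png

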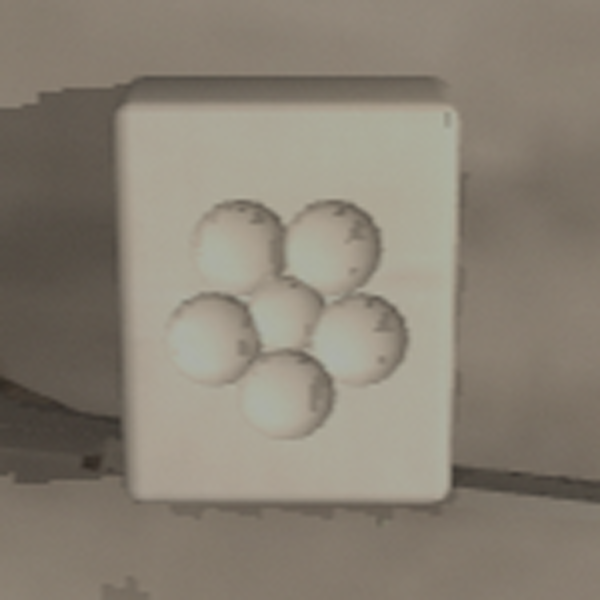

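Emit:
arm_command(
  targets=[
    [0, 0, -0.9, 40, 0, 0, 0],
    [0, 0, -0.9, 75, 0, 0, 0],
    [0, 0, -0.9, 100, 0, 0, 0],
    [0, 0, -0.9, 110.5, 0, 0, 0],
    [0, 0, -0.9, 110.5, 0, 0, 0],
    [255, 0, -0.9, 110.5, 0, 0, 0],
    [255, 0, -0.9, 110.5, 0, 0, 0],
    [255, 0, -0.9, 110.5, 0, 0, 0],
    [255, 0, -0.9, 110.5, 0, 0, 0],
    [255, 0, -0.9, 110.5, 0, 0, 0],
    [255, 0, -0.9, 110.5, 0, 0, 0],
    [255, 0, -0.9, 110.5, 0, 0, 0],
  ],
  newtons=20,
)

```text
time: 3.72
eef_pos: [438.2, -253.3, 4.8]
tool_rot: [0.002, -0.058, 0.998, -0.001]
wrist_force: [0.4, 1.5, 6.9]
width: 49.0
```

Emit:
arm_command(
  targets=[
    [255, 0, 0, -30, 0, 0, 0],
    [255, 0, 0, -70, 0, 0, 0],
    [255, 0, 0, -90, 0, 0, 0],
    [255, 0, 0, -90, 0, 0, 0],
    [255, 0, 0, -90, 0, 0, 0],
  ],
)

```text
time: 4.13
eef_pos: [437.5, -253.2, 94.6]
tool_rot: [0.002, -0.058, 0.998, -0.001]
wrist_force: [0.0, -0.4, -0.6]
width: 48.6
```

Run:
```python
from h import *
import pickle
o=r.get_obs(); im=r.get_image('wrist')[:,:,::-1]
cv2.imwrite('pics/w3.png',im); pickle.dump(o,open('w3.pkl','wb')); print(o['eef_pos'],o['tool_rot'],o['time'],o['wrist_force'],o['width'])
```

```text
[ 437.53392938 -253.19458887   94.5959034 ] [ 0.0019099  -0.05804818  0.99831112 -0.00129171] 4.1333 [ 0.02339135 -0.42520524 -0.64953192] 48.63909810001046
```

View pics/w3.png

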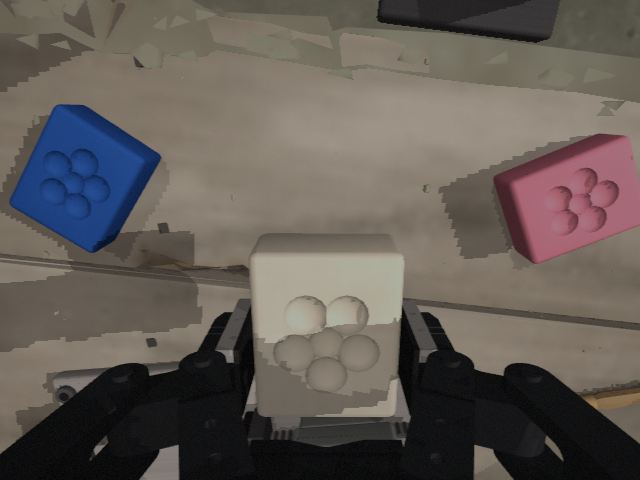

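```bash
cat > tl.py <<'E'
from h import *
def tool(uv,z):
    c=r.calibration('wrist'); T=c['T_tool_cam']; d=T[:3,:3]@np.array([(uv[0]-c['cx'])/c['fx'],(uv[1]-c['cy'])/c['fy'],1.]); o=T[:3,3]
    return o+d*(z-o[2])/d[2]
E
python3 - <<'E'
from tl import *
im=cv2.imread('pics/w3.png')
cv2.imwrite('pics/w3a.png',cv2.resize(im[220:430,230:420],None,fx=2.8,fy=2.8))
for uv in [(250,253),(404,253),(258,415),(398,415)]: print(uv,tool(uv,-21.2).round(1))
E
```

```text
(250, 253) [ 33.3 -22.2 -21.2]
(404, 253) [ 33.3  25.1 -21.2]
(258, 415) [-26.4 -22.6 -21.2]
(398, 415) [-26.4  26.2 -21.2]
```

View pics/w3a.png

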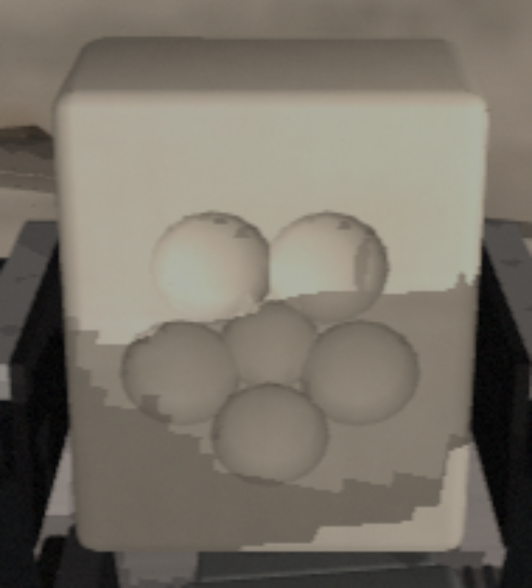

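Emit:
arm_command(
  targets=[
    [255, 0, 0, -40, 0, 0, 0.12],
    [255, -10, -7, -65, 0, 0, 0.24],
    [255, -40, -26, -65, 0, 0, 0.36],
    [255, -70, -45, -65, 0, 0, 0.48],
    [255, -100, -65, -65, 0, 0, 0.6],
    [255, -120, -78, -65, 0, 0, 0.72],
    [255, -132.5, -86, -65, 0, 0, 0.84],
    [255, -132.5, -86, -65, 0, 0, 0.96],
    [255, -132.5, -86, -65, 0, 0, 1.08],
    [255, -132.5, -86, -65, 0, 0, 1.2],
    [255, -132.5, -86, -65, 0, 0, 1.32],
    [255, -132.5, -86, -65, 0, 0, 1.44],
  ],
)

```text
time: 5.18
eef_pos: [576.4, -321.7, 154.8]
tool_rot: [-0.002, 0.617, 0.787, -0.0]
wrist_force: [-0.6, 0.1, -1.0]
width: 49.2
```

Emit:
arm_command(
  targets=[
    [255, 0, 0, 20, 0, 0, 0.047],
    [255, 0, 0, 40, 0, 0, 0.047],
    [255, 0, 0, 50, 0, 0, 0.047],
    [255, 0, 0, 50, 0, 0, 0.047],
    [255, 0, 0, 50, 0, 0, 0.047],
  ],
)

```text
time: 5.6
eef_pos: [576.5, -321.8, 105.9]
tool_rot: [-0.002, 0.633, 0.774, -0.0]
wrist_force: [0.4, 0.1, -0.1]
width: 49.1
```

Run:
```python
from h import *
import pickle
o=r.get_obs(); im=r.get_image('wrist')[:,:,::-1]
cv2.imwrite('pics/w4.png',im); pickle.dump(o,open('w4.pkl','wb')); print(o['eef_pos'],o['tool_rot'],o['time'],o['wrist_force'],o['width'],o['qpos'])
for s in [(270+.8,203.7)]: pass
P=np.array([pt('top',q,12)[:2] for q in [(271,204),(364.5,186.2),(372.5,229),(278,247.5)]])
print(P.round(1))
v=(P[1]-P[0])+(P[2]-P[3]); e=v/np.linalg.norm(v); print('ang',np.arctan2(e[1],e[0]),'O',P.mean(0)+32*e, np.linalg.norm(v)/2)
```

```text
[ 576.47292943 -321.78147712  105.94768261] [-1.94389915e-03  6.32947713e-01  7.74192012e-01 -3.77943203e-04] 5.6 [ 0.38428122  0.10500432 -0.13765583] 49.08117211708367 [-5.09079159e-01  5.61106369e-01  7.89306397e-03  1.02154313e+00
 -6.23861060e-05  8.61633711e-01]
[[ 602.2 -171.6]
 [ 648.  -395.3]
 [ 544.4 -414. ]
 [ 498.2 -189.9]]
ang -1.368263923903729 O [ 579.62192843 -324.03775674] 228.57665409195965
```

View pics/w4.png

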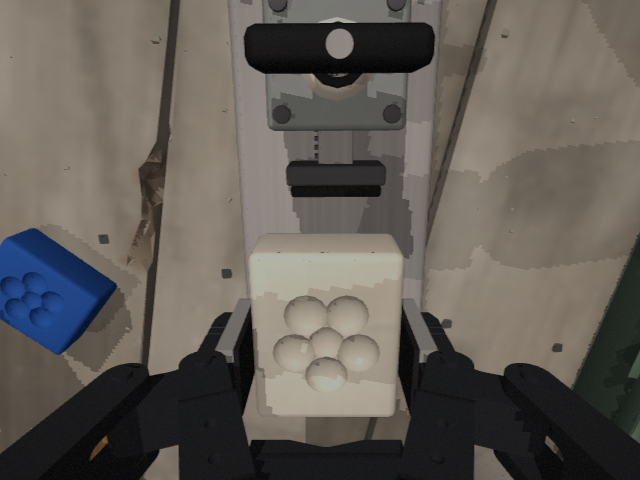

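Run:
```python
from h import *
import pickle
o=pickle.load(open('w4.pkl','rb'))
im=cv2.imread('pics/w4.png')
cv2.imwrite('pics/w4a.png',cv2.resize(im[0:270,215:455],None,fx=2.4,fy=2.2,interpolation=2))
ang=np.pi/2-0; 
Rm=Ro.from_quat(np.roll(o['tool_rot'],-1)).as_matrix(); print('tool x',Rm[:,0],'ang tx',np.arctan2(Rm[1,0],Rm[0,0]))
a=-1.3683; ex=np.array([np.cos(a),np.sin(a)]); ey=np.array([-ex[1],ex[0]])
O=np.array([579.,-322.])
def cl(uv,z): p=pt('wrist',uv,z,o)[:2]-O; return np.array([p@ex,p@ey]).round(1)
for n,uv,z in [('L edge',(231,30),12),('L edge',(243,220),12),('R edge',(438,60),12),('R edge',(426,260),12),('knob',(340,43),102),('barL',(245,45),100),('barR',(433,45),100),('jawface L',(292,196),38),('jawface R',(380,196),38),('brL',(268,130),58),('brR',(407,130),58)]: print(n,uv,cl(uv,z))
```

```text
tool x [-0.19874683  0.9800476   0.00253147] ang tx 1.770876051111627
L edge (231, 30) [-117.3  -51.3]
L edge (243, 220) [-16.5 -51.3]
R edge (438, 60) [-102.7   56.3]
R edge (426, 260) [ 8.6 57.4]
knob (340, 43) [-97.6   2.3]
barL (245, 45) [-97.4 -28.6]
barR (433, 45) [-97.2  32.7]
jawface L (292, 196) [-35.6 -20. ]
jawface R (380, 196) [-35.5  25.1]
brL (268, 130) [-69.1 -28.1]
brR (407, 130) [-68.9  33.4]
```

View pics/w4a.png

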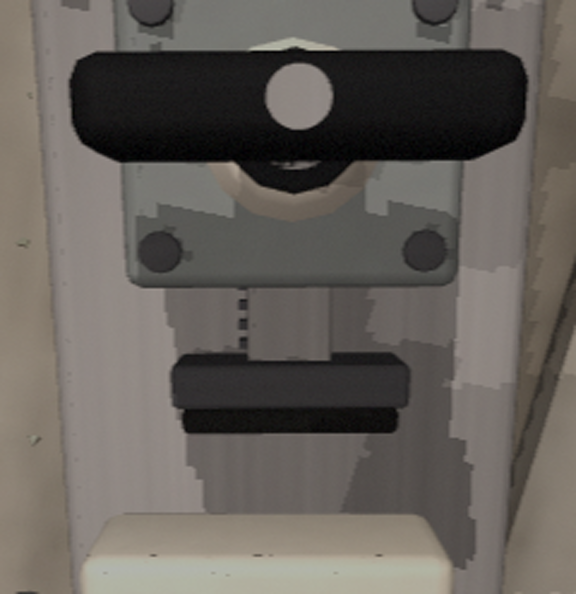

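Emit:
arm_command(
  targets=[
    [255, -4.2, 3.2, 0, 0, 0, 0],
    [255, -4.2, 3.2, 30, 0, 0, 0],
    [255, -4.2, 3.2, 60, 0, 0, 0],
    [255, -4.2, 3.2, 78, 0, 0, 0],
    [255, -4.2, 3.2, 80, 0, 0, 0],
    [255, -4.2, 3.2, 80, 0, 0, 0],
    [255, -4.2, 3.2, 80, 0, 0, 0],
  ],
)

```text
time: 6.23
eef_pos: [583.1, -326.7, 29.5]
tool_rot: [0.001, 0.633, 0.774, 0.0]
wrist_force: [-0.3, 0.0, -0.0]
width: 49.2
```

Run:
```python
from h import *
import pickle
o=r.get_obs(); im=r.get_image('wrist')[:,:,::-1]
cv2.imwrite('pics/w5.png',im); pickle.dump(o,open('w5.pkl','wb')); print(o['eef_pos'],o['tool_rot'],o['time'],o['wrist_force'],o['width'])
```

```text
[ 583.13979897 -326.7417706    29.46852045] [1.46331429e-03 6.32977799e-01 7.74168520e-01 2.60012695e-04] 6.2333 [-0.26538472  0.04792991 -0.04795489] 49.15236142436648
```

View pics/w5.png

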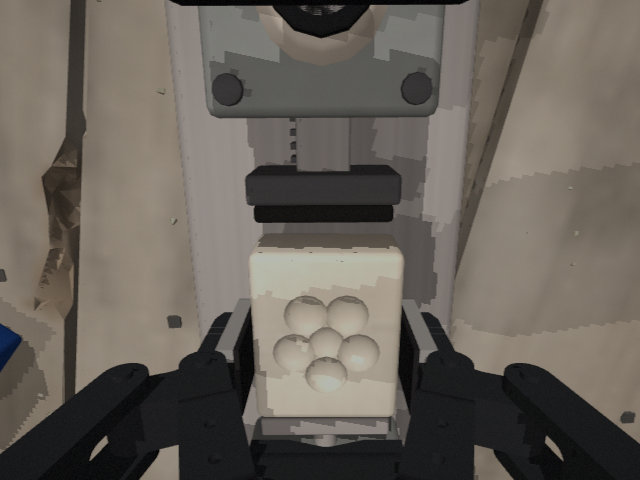

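Run:
```python
from tl import *
import pickle
o=pickle.load(open('w5.pkl','rb')); tz=o['eef_pos'][2]
T=lambda uv,h: tool(uv,tz-h).round(1)
print('jaw front',T((254,221),38),T((393,221),38),'br',T((207,117),58),T((440,117),58))
print('edges',T((178,150),12),T((470,150),12),T((187,260),12),T((456,260),12))
print('mould',[tool(u,-21.2).round(1) for u in [(250,253),(404,253),(258,415),(398,415)]])
```

```text
jaw front [ 41.2 -23.9  -8.5] [41.2 22.2 -8.5] br [ 74.4 -31.2 -28.5] [ 74.4  29.8 -28.5]
edges [ 62.1 -55.7  17.5] [62.  54.2 17.5] [ 18.2 -56.6  17.5] [18.1 52.9 17.5]
mould [array([ 34.3, -23.4, -21.2]), array([ 34.3,  23.9, -21.2]), array([-25.3, -23.8, -21.2]), array([-25.4,  25. , -21.2])]
```

Emit:
arm_command(
  targets=[
    [255, 1.0, -1.3, 4, 0, 0, 0],
    [255, 1.0, -1.3, 8, 0, 0, 0],
    [255, 1.0, -1.3, 11, 0, 0, 0],
    [255, 1.0, -1.3, 11, 0, 0, 0],
    [255, 1.0, -1.3, 11, 0, 0, 0],
  ],
)

```text
time: 6.7
eef_pos: [580.4, -325.3, 16.9]
tool_rot: [0.0, 0.633, 0.774, 0.0]
wrist_force: [-0.3, 0.2, -1.0]
width: 49.2
```

Run:
```python
from tl import *
import pickle
o=r.get_obs(); im=r.get_image('wrist')[:,:,::-1]
cv2.imwrite('pics/w6.png',im); pickle.dump(o,open('w6.pkl','wb')); print(o['eef_pos'],o['tool_rot'],o['time'],o['wrist_force'],o['width'])
```

```text
[ 580.38064611 -325.25002719   16.88703494] [2.24027007e-04 6.32974358e-01 7.74172726e-01 4.18340341e-05] 6.7 [-0.27216057  0.23296417 -1.01712494] 49.15424608815517
```

View pics/w6.png

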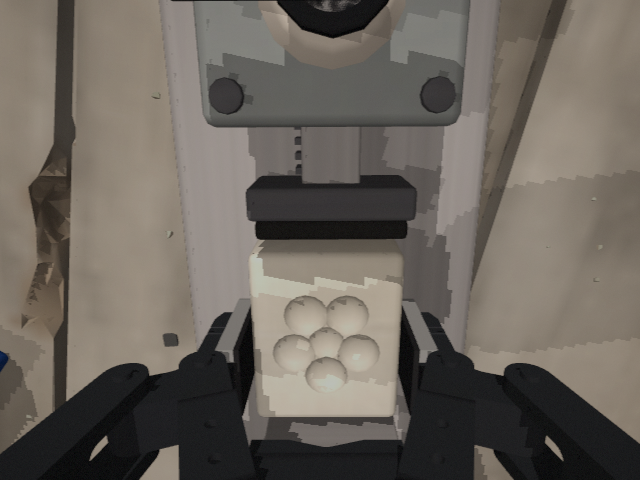

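```bash
python3 - <<'E'
from tl import *
import pickle
o=pickle.load(open('w6.pkl','rb')); tz=o['eef_pos'][2]
T=lambda uv,h: tool(uv,tz-h).round(1)
print('jaw front',T((256,238),38),T((406,238),38),'br',T((202,126),58),T((465,126),58))
print('edges',T((172,150),12),T((484,150),12),T((187,260),12),T((472,260),12))
print('mould',[tool(u,-21.2).round(1) for u in [(250,253),(404,253),(258,415),(398,415)]])
print('heel strip',T((275,418),38))
E
python3 - <<'E'
import cv2
im=cv2.imread('pics/w6.png')
cv2.imwrite('pics/w6a.png',cv2.resize(im[170:460,200:460],None,fx=2.6,fy=2.05,interpolation=2))
E
```

```text
jaw front [ 39.1 -21.3 -21.1] [ 39.1  24.3 -21.1] br [ 72.5 -29.1 -41.1] [ 72.5  32.5 -41.1]
edges [ 63.2 -53.4   4.9] [63.1 54.8  4.9] [ 22.7 -52.2   4.9] [22.6 54.7  4.9]
mould [array([ 34.3, -23.4, -21.2]), array([ 34.3,  23.9, -21.2]), array([-25.3, -23.8, -21.2]), array([-25.4,  25. , -21.2])]
heel strip [-26.7 -17.9 -21.1]
```

View pics/w6a.png

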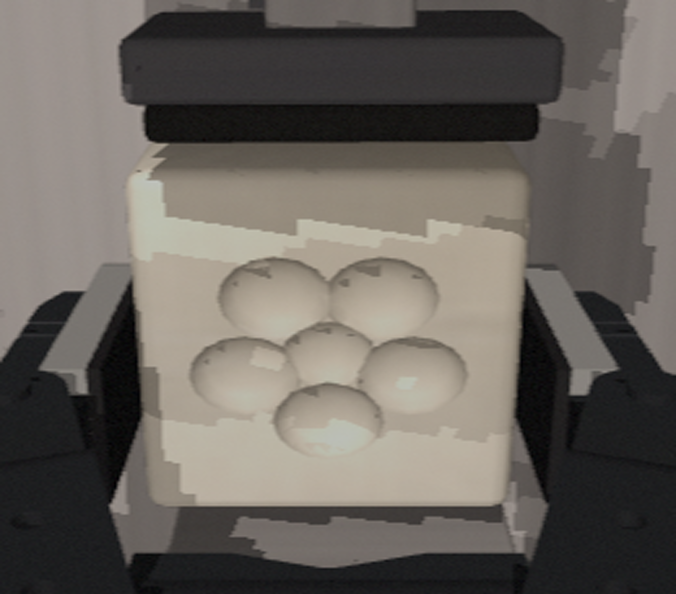

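Emit:
arm_command(
  targets=[
    [255, -0.5, 0.5, 0.3, 0, 0, 0],
    [100, -0.5, 0.5, 0.3, 0, 0, 0],
    [0, -0.5, 0.5, 0.3, 0, 0, 0],
    [0, -0.5, 0.5, 0.3, 0, 0, 0],
    [0, -0.5, 0.5, 0.3, 0, 0, 0],
    [0, -0.5, 0.5, 0.3, 0, 0, 0],
    [0, -0.5, 0.5, 0.3, 0, 0, 0],
  ],
)

```text
time: 7.33
eef_pos: [580.8, -325.6, 16.3]
tool_rot: [-0.0, 0.633, 0.774, -0.0]
wrist_force: [-0.9, -0.5, 0.0]
width: 85.5
```

Run:
```python
from tl import *
import pickle
o=r.get_obs(); im=r.get_image('wrist')[:,:,::-1]
cv2.imwrite('pics/w7.png',im); pickle.dump(o,open('w7.pkl','wb')); print(o['eef_pos'],o['tool_rot'],o['time'],o['wrist_force'],o['width'])
```

```text
[ 580.75487151 -325.6101149    16.33523293] [-3.93122493e-05  6.33012577e-01  7.74141509e-01 -3.01836380e-05] 7.3333 [-0.85887762 -0.49104268  0.02391414] 85.5355147768448
```

View pics/w7.png

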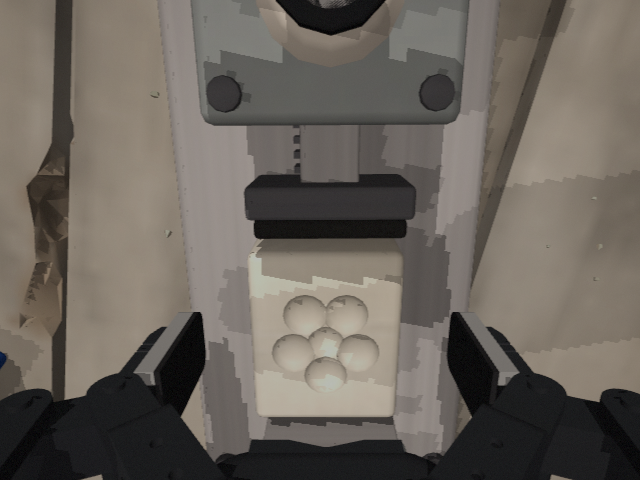

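Emit:
arm_command(
  targets=[
    [0, 0, 0, -30, 0, 0, 0],
    [0, 0, 0, -70, 0, 0, 0],
    [0, 0, 0, -110, 0, 0, -0.12],
    [0, 10, 0, -145, 0, 0, -0.24],
    [0, 40, 0, -145, 0, 0, -0.36],
    [0, 70, 0, -145, 0, 0, -0.48],
    [0, 95, 0, -145, 0, 0, -0.6],
    [0, 102, 0, -145, 0, 0, -0.72],
    [0, 102, 0, -145, 0, 0, -0.84],
    [0, 102, 0, -145, 0, 0, -0.96],
    [0, 102, 0, -145, 0, 0, -1.08],
    [0, 102, 0, -145, 0, 0, -1.2],
  ],
)

```text
time: 8.38
eef_pos: [560.5, -225.4, 161.5]
tool_rot: [0.0, 0.082, 0.997, -0.0]
wrist_force: [0.0, 0.0, 0.1]
width: 85.3
```

Emit:
arm_command(
  targets=[
    [0, 0, 0, 0, 0, 0, -0.12],
    [0, 0, 0, 0, 0, 0, -0.24],
    [0, 0, 0, 0, 0, 0, -0.36],
    [0, 0, 0, 0, 0, 0, -0.371],
    [0, 0, 0, 0, 0, 0, -0.371],
  ],
)

```text
time: 8.8
eef_pos: [560.5, -225.6, 161.4]
tool_rot: [-0.0, -0.099, 0.995, 0.0]
wrist_force: [0.4, 0.5, 0.2]
width: 85.5
```

Run:
```python
from tl import *
import pickle
o=r.get_obs(); im=r.get_image('wrist')[:,:,::-1]
cv2.imwrite('pics/w8.png',im); pickle.dump(o,open('w8.pkl','wb')); print(o['eef_pos'],o['tool_rot'],o['time'],o['wrist_force'],o['qpos'])
R=Ro.from_quat(np.roll(o['tool_rot'],-1)).as_matrix(); print('ang y',np.arctan2(R[1,1],R[0,1]))
cv2.imwrite('pics/s8.png',r.get_image('scene')[:,:,::-1])
```

```text
[ 560.48899642 -225.56895194  161.40264393] [-2.11115567e-05 -9.87147524e-02  9.95115771e-01  1.43003341e-05] 8.8 [0.37184072 0.5080551  0.20655917] [-3.82619972e-01  4.29692946e-01 -6.84547229e-02  1.07269933e+00
  5.79511329e-06 -5.80371536e-01]
ang y 1.7685478905873198
```

View pics/w8.png

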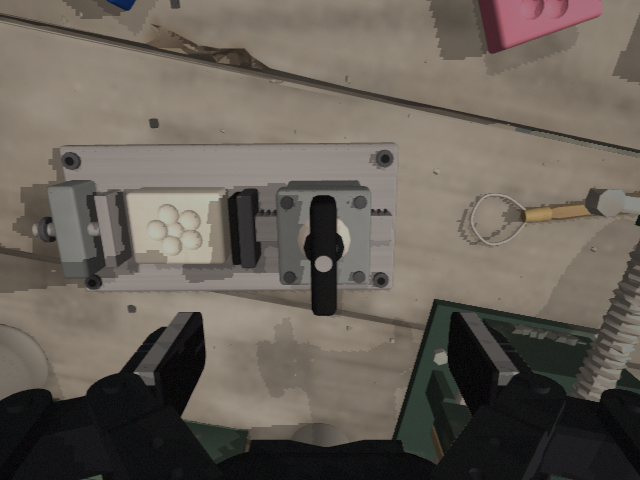

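Run:
```python
from tl import *
import pickle
o=pickle.load(open('w8.pkl','rb')); tz=o['eef_pos'][2]
T=lambda uv,h: tool(uv,tz-h).round(1)
print('dot',T((323,264),102),'bar ends',T((323,197),100),T((323,315),100), 'bar sides',T((311,230),100),T((336,230),100))
print('plate',T((61,145),12),T((397,145),12),T((391,290),12))
print('vice',pt('top',(254,200),10),pt('top',(254,135),80), pt('wrist',(435,300),10,o))
print('mould',[T(u,38) for u in [(128,189),(226,188),(132,262),(226,262)]],'jaw',T((229,193),38),T((231,264),38),'heel', T((121,192),38))
```

```text
dot [-0.3 -0.4 59.4] bar ends [34.3 -0.3 61.4] [-30.4  -0.5  61.4] bar sides [17.4 -6.5 61.4] [17.3  6.2 61.4]
plate [  53.3 -180.4  149.4] [ 53.1  49.8 149.4] [-54.7  50.5 149.4]
vice [ 611.82575231 -130.72806862   10.        ] [ 749.50042866 -135.01127708   80.        ] [ 606.50823583 -129.45734416   10.        ]
mould [array([  27.4, -126.3,  123.4]), array([ 28. , -63.2, 123.4]), array([ -22.5, -130.5,  123.4]), array([-22.5, -66.7, 123.4])] jaw [ 24.8 -61.5 123.4] [-24.  -63.5 123.4] heel [  25.5 -131.1  123.4]
```

View pics/s8.png

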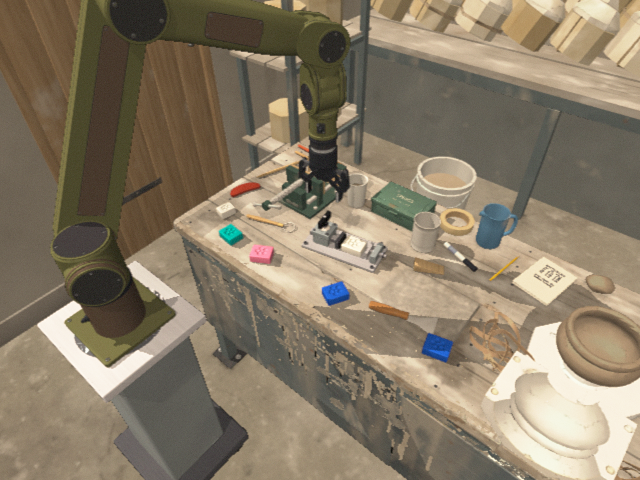

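Emit:
arm_command(
  targets=[
    [0, 0.5, -0.4, 30, 0, 0, 0],
    [0, 0.5, -0.4, 60, 0, 0, 0],
    [0, 0.5, -0.4, 80, 0, 0, 0],
    [0, 0.5, -0.4, 85, 0, 0, 0],
    [0, 0.5, -0.4, 85, 0, 0, 0],
    [0, 0.5, -0.4, 85, 0, 0, 0],
    [0, 0.5, -0.4, 85, 0, 0, 0],
  ],
)

```text
time: 9.48
eef_pos: [561.5, -226.6, 78.1]
tool_rot: [0.001, -0.1, 0.995, -0.001]
wrist_force: [0.4, 0.5, 0.6]
width: 85.5
```

```bash
cat > st.py <<'E'
from h import *
o=r.get_obs(); R=Ro.from_quat(np.roll(o['tool_rot'],-1)).as_matrix()
print('t',o['time'],'p',o['eef_pos'].round(1),'ang y',np.arctan2(R[1,1],R[0,1]).round(4),'F',o['wrist_force'].round(1),'M',o['ft_torque'].round(3),'w',round(o['width'],1),'q',o['qpos'].round(3),'tq',o['joint_torque'].round(2))
E
python3 st.py
```

```text
t 9.4833 p [ 561.5 -226.6   78.1] ang y 1.7706 F [0.4 0.5 0.6] M [-0.004 -0.01   0.008] w 85.5 q [-0.384  0.492 -0.197  0.878  0.    -0.583] tq [ -0.   -49.51  22.01   0.05  -0.     0.  ]
```

Emit:
arm_command(
  targets=[
    [0, 1.1, 0.6, 2, 0, 0, 0],
    [0, 1.1, 0.6, 2, 0, 0, 0],
    [255, 1.1, 0.6, 2, 0, 0, 0],
    [255, 1.1, 0.6, 2, 0, 0, 0],
    [255, 1.1, 0.6, 2, 0, 0, 0],
    [255, 1.1, 0.6, 2, 0, 0, 0],
    [255, 1.1, 0.6, 2, 0, 0, 0],
    [255, 1.1, 0.6, 2, 0, 0, 0],
    [255, 1.1, 0.6, 2, 0, 0, 0],
    [255, 1.1, 0.6, 2, 0, 0, 0],
    [255, 1.1, 0.6, 2, 0, 0, 0],
  ],
  newtons=100,
)

```text
time: 10.4
eef_pos: [559.3, -227.2, 74.9]
tool_rot: [0.0, -0.1, 0.995, -0.001]
wrist_force: [-0.3, -5.6, 1.7]
width: 12.2
```

```bash
python3 st.py
```

```text
t 10.4 p [ 559.3 -227.2   74.9] ang y 1.7706 F [-0.3 -5.6  1.7] M [-0.907  0.134  0.266] w 12.2 q [-0.385  0.493 -0.205  0.871 -0.002 -0.584] tq [  2.87 -49.26  21.07   0.54   1.43   0.21]
```

Emit:
arm_command(
  targets=[
    [255, 0, -0.8, 0, 0, 0, 0.12],
    [255, 0, -0.8, 0, 0, 0, 0.24],
    [255, 0, -0.8, 0, 0, 0, 0.35],
    [255, 0, -0.8, 0, 0, 0, 0.35],
    [255, 0, -0.8, 0, 0, 0, 0.35],
  ],
  newtons=120,
)

```text
time: 10.82
eef_pos: [559.2, -226.4, 74.8]
tool_rot: [0.0, 0.074, 0.997, 0.0]
wrist_force: [-0.3, 0.0, 5.1]
width: 11.6
```

```bash
python3 st.py
```

```text
t 10.8167 p [ 559.2 -226.4   74.8] ang y 1.4224 F [-0.3  0.   5.1] M [ 0.036  0.183 -0.461] w 11.6 q [-0.385  0.493 -0.205  0.872  0.001 -0.237] tq [  1.07 -47.67  21.29  -0.3    0.16  -0.37]
```

```bash
python3 - <<'E'
from tl import *
import pickle
o=r.get_obs(); im=r.get_image('wrist')[:,:,::-1]
cv2.imwrite('pics/w9.png',im); pickle.dump(o,open('w9.pkl','wb'))
E
python3 st.py
```

```text
t 10.8667 p [ 559.3 -226.4   74.9] ang y 1.4225 F [-0.7 -0.3  6.1] M [ 0.098  0.139 -0.435] w 11.6 q [-0.385  0.493 -0.205  0.872  0.001 -0.237] tq [  0.99 -47.42  21.22  -0.35   0.12  -0.43]
```

View pics/w9.png

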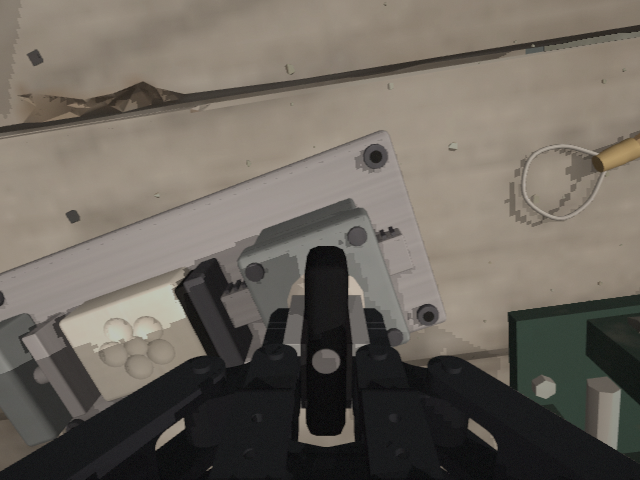

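Emit:
arm_command(
  targets=[
    [255, 0, 0, 0, 0, 0, 0.02],
    [255, 0, 0, 0, 0, 0, 0.04],
    [255, 0, 0, 0, 0, 0, 0.06],
    [255, 0, 0, 0, 0, 0, 0.08],
  ],
)

```text
time: 11.2
eef_pos: [559.3, -226.2, 74.9]
tool_rot: [0.0, 0.114, 0.994, 0.0]
wrist_force: [-1.6, -0.5, 5.7]
width: 11.7
```

```bash
python3 st.py
```

```text
t 11.2 p [ 559.3 -226.2   74.9] ang y 1.3433 F [-1.6 -0.5  5.7] M [0.074 0.235 0.362] w 11.7 q [-0.385  0.493 -0.205  0.872  0.    -0.157] tq [  0.1  -47.19  21.19  -0.39   0.13   0.15]
```

Emit:
arm_command(
  targets=[
    [255, 0, 0, 0, 0, 0, 0.02],
    [255, 0, 0, 0, 0, 0, 0.04],
    [255, 0, 0, 0, 0, 0, 0.06],
  ],
)

```text
time: 11.45
eef_pos: [559.4, -226.1, 74.9]
tool_rot: [0.0, 0.143, 0.99, 0.0]
wrist_force: [-1.9, -0.4, 5.6]
width: 11.9
```

```bash
python3 st.py
```

```text
t 11.45 p [ 559.4 -226.1   74.9] ang y 1.2834 F [-1.9 -0.4  5.6] M [0.061 0.242 0.381] w 11.9 q [-0.385  0.493 -0.205  0.872  0.001 -0.097] tq [-9.000e-02 -4.717e+01  2.119e+01 -3.900e-01  3.000e-02  1.500e-01]
```

Emit:
arm_command(
  targets=[
    [255, 0, 0, 0, 0, 0, 0.02],
    [255, 0, 0, 0, 0, 0, 0.04],
    [255, 0, 0, 0, 0, 0, 0.06],
  ],
)

```text
time: 11.7
eef_pos: [559.4, -226.0, 74.9]
tool_rot: [0.0, 0.173, 0.985, 0.0]
wrist_force: [-0.5, 0.7, 5.3]
width: 11.9
```

```bash
python3 st.py
```

```text
t 11.7 p [ 559.4 -226.    74.9] ang y 1.2235 F [-0.5  0.7  5.3] M [0.124 0.199 0.361] w 11.9 q [-0.384  0.493 -0.205  0.872  0.001 -0.037] tq [ -0.3  -47.17  21.2   -0.39  -0.07   0.16]
```

Emit:
arm_command(
  targets=[
    [255, 0, 0, 0, 0, 0, 0.02],
    [255, 0, 0, 0, 0, 0, 0.04],
  ],
)

```text
time: 11.87
eef_pos: [559.4, -225.9, 74.9]
tool_rot: [0.0, 0.192, 0.981, 0.001]
wrist_force: [0.1, 0.6, 5.2]
width: 11.9
```

```bash
python3 st.py
```

```text
t 11.8667 p [ 559.4 -225.9   74.9] ang y 1.1835 F [0.1 0.6 5.2] M [0.128 0.084 0.297] w 11.9 q [-0.384  0.493 -0.205  0.872  0.001  0.003] tq [ -0.44 -47.17  21.2   -0.39  -0.13   0.16]
```

Emit:
arm_command(
  targets=[
    [255, 0, 0, 0, 0, 0, 0.02],
    [255, 0, 0, 0, 0, 0, 0.04],
  ],
)

```text
time: 12.03
eef_pos: [559.5, -225.8, 74.9]
tool_rot: [0.0, 0.212, 0.977, 0.001]
wrist_force: [-0.1, 0.7, 5.0]
width: 11.5
```

```bash
python3 - <<'E'
from tl import *
import pickle
o=r.get_obs(); im=r.get_image('wrist')[:,:,::-1]
cv2.imwrite('pics/w10.png',im); pickle.dump(o,open('w10.pkl','wb'))
print(o['ft_torque'])
E
python3 st.py
```

```text
[0.17675693 0.10509496 0.38421002]
t 12.0833 p [ 559.5 -225.8   74.9] ang y 1.1428 F [-0.9  0.3  6.2] M [0.172 0.098 0.219] w 11.9 q [-0.384  0.493 -0.205  0.872  0.001  0.044] tq [ -0.46 -47.17  21.2   -0.39  -0.19   0.32]
```

View pics/w10.png

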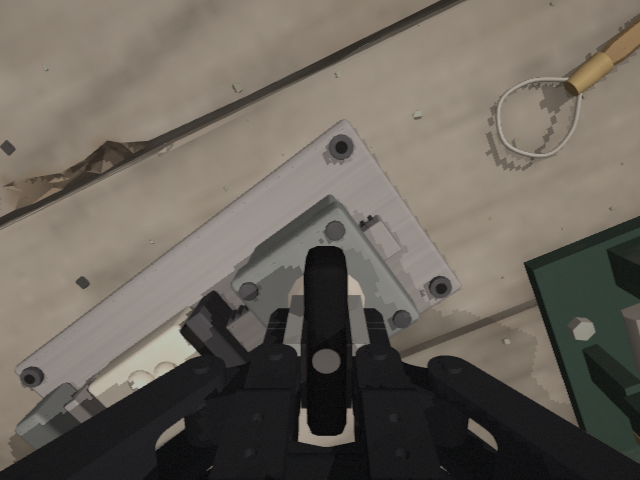

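Run:
```python
import cv2
im=cv2.imread('pics/w10.png')
cv2.imwrite('pics/w10a.png',cv2.resize(im[270:450,10:280],None,fx=2.9,fy=2.9,interpolation=2))
```

```text
(no output)
```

View pics/w10a.png

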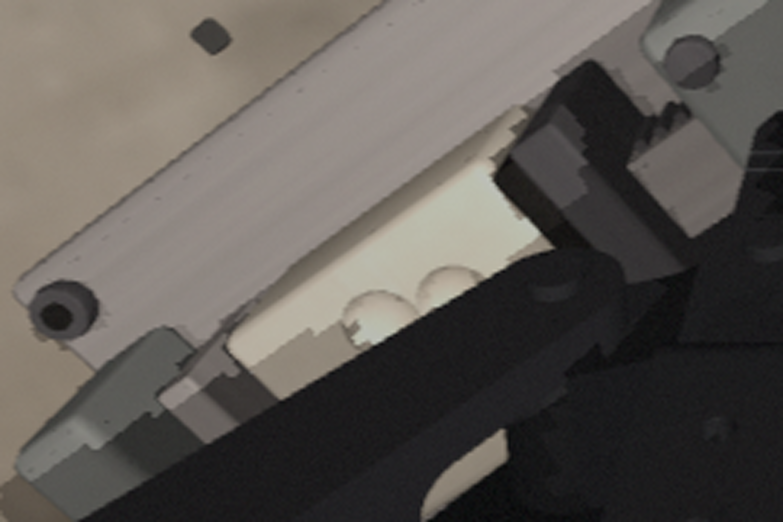

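Emit:
arm_command(
  targets=[
    [255, 0, 0, 0, 0, 0, 0.02],
    [255, 0, 0, 0, 0, 0, 0.04],
    [255, 0, 0, 0, 0, 0, 0.06],
  ],
)

```text
time: 12.33
eef_pos: [559.5, -225.7, 74.9]
tool_rot: [0.0, 0.241, 0.97, 0.001]
wrist_force: [0.2, 1.4, 5.1]
width: 11.9
```

```bash
python3 st.py
```

```text
t 12.3333 p [ 559.5 -225.7   74.9] ang y 1.0837 F [0.2 1.4 5.1] M [0.289 0.123 0.337] w 11.9 q [-0.384  0.493 -0.205  0.872  0.002  0.103] tq [ -0.79 -47.19  21.18  -0.37  -0.3    0.16]
```

Emit:
arm_command(
  targets=[
    [255, 0, 0, 0, 0, 0, 0.02],
    [255, 0, 0, 0, 0, 0, 0.04],
  ],
)

```text
time: 12.5
eef_pos: [559.6, -225.6, 74.9]
tool_rot: [0.0, 0.26, 0.965, 0.001]
wrist_force: [-0.0, 1.9, 5.1]
width: 12.2
```

```bash
python3 st.py
```

```text
t 12.5 p [ 559.6 -225.6   74.9] ang y 1.0437 F [-0.   1.9  5.1] M [0.329 0.035 0.35 ] w 12.2 q [-0.384  0.493 -0.205  0.872  0.002  0.143] tq [ -0.93 -47.2   21.18  -0.35  -0.36   0.16]
```

Emit:
arm_command(
  targets=[
    [255, 0, 0, 0, 0, 0, 0.02],
    [255, 0, 0, 0, 0, 0, 0.04],
  ],
)

```text
time: 12.67
eef_pos: [559.6, -225.5, 74.9]
tool_rot: [0.0, 0.28, 0.96, 0.001]
wrist_force: [-0.3, 0.5, 4.8]
width: 11.8
```

```bash
python3 - <<'E'
from tl import *
import pickle
im=r.get_image('wrist')[:,:,::-1]
cv2.imwrite('pics/w11.png',cv2.resize(im[250:430,10:280],None,fx=2.9,fy=2.9,interpolation=2))
E
python3 st.py
```

```text
t 12.7167 p [ 559.7 -225.5   74.9] ang y 1.003 F [-0.8  1.8  4.9] M [0.346 0.059 0.24 ] w 11.7 q [-0.384  0.493 -0.205  0.872  0.002  0.184] tq [ -0.94 -47.21  21.17  -0.34  -0.42   0.32]
```

View pics/w11.png

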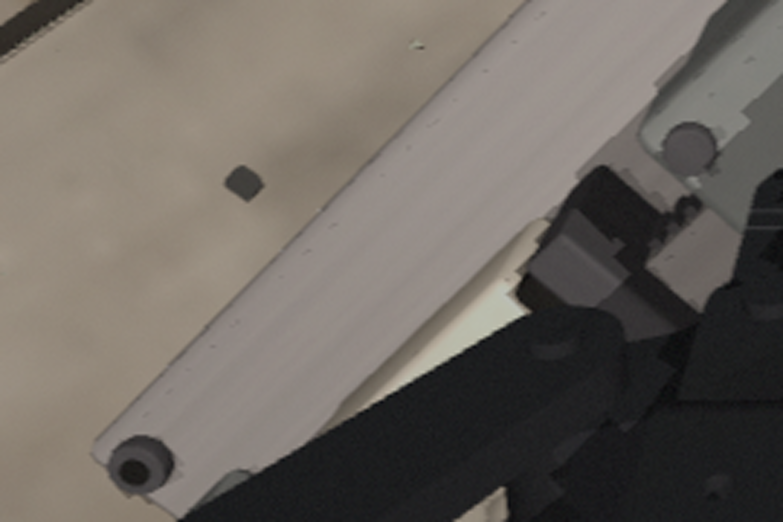

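Emit:
arm_command(
  targets=[
    [255, 0, 0, 0, 0, 0, 0.02],
    [255, 0, 0, 0, 0, 0, 0.04],
  ],
)

```text
time: 12.88
eef_pos: [559.7, -225.5, 74.8]
tool_rot: [0.0, 0.299, 0.954, 0.001]
wrist_force: [-0.3, 1.8, 4.7]
width: 12.0
```

```bash
python3 st.py
```

```text
t 12.8833 p [ 559.7 -225.5   74.8] ang y 0.9639 F [-0.3  1.8  4.7] M [ 0.384 -0.022  0.344] w 12.0 q [-0.384  0.493 -0.205  0.872  0.002  0.223] tq [ -1.2  -47.23  21.15  -0.31  -0.49   0.15]
```

Emit:
arm_command(
  targets=[
    [255, 0, 0, 0, 0, 0, 0.02],
    [255, 0, 0, 0, 0, 0, 0.04],
  ],
)

```text
time: 13.05
eef_pos: [559.7, -225.4, 74.8]
tool_rot: [0.0, 0.318, 0.948, 0.001]
wrist_force: [-0.1, 2.3, 5.3]
width: 11.6
```

```bash
python3 st.py
```

```text
t 13.05 p [ 559.7 -225.4   74.8] ang y 0.9239 F [-0.1  2.3  5.3] M [ 0.407 -0.021  0.379] w 11.6 q [-0.384  0.493 -0.205  0.872  0.002  0.263] tq [ -1.34 -47.26  21.14  -0.29  -0.56   0.16]
```

Emit:
arm_command(
  targets=[
    [255, 0, 0, 0, 0, 0, 0.02],
    [255, 0, 0, 0, 0, 0, 0.04],
  ],
)

```text
time: 13.22
eef_pos: [559.8, -225.3, 74.9]
tool_rot: [0.0, 0.337, 0.942, 0.001]
wrist_force: [1.2, 2.8, 4.7]
width: 11.7
```

```bash
python3 st.py
```

```text
t 13.2167 p [ 559.8 -225.3   74.9] ang y 0.884 F [1.2 2.8 4.7] M [ 0.431 -0.051  0.327] w 11.7 q [-0.384  0.493 -0.205  0.872  0.003  0.303] tq [ -1.47 -47.28  21.12  -0.26  -0.62   0.16]
```

Angle about 0.89; still free running.

Emit:
arm_command(
  targets=[
    [255, 0, 0, 0, 0, 0, 0.02],
    [255, 0, 0, 0, 0, 0, 0.04],
  ],
)

```text
time: 13.38
eef_pos: [559.9, -225.3, 74.9]
tool_rot: [0.0, 0.355, 0.935, 0.001]
wrist_force: [0.5, 1.0, 5.6]
width: 11.9
```

```bash
python3 st.py
```

```text
t 13.3833 p [ 559.9 -225.3   74.9] ang y 0.844 F [0.5 1.  5.6] M [ 0.449 -0.063  0.348] w 11.9 q [-0.384  0.493 -0.205  0.872  0.003  0.343] tq [ -1.6  -47.31  21.1   -0.23  -0.68   0.16]
```

Emit:
arm_command(
  targets=[
    [255, 0, 0, 0, 0, 0, 0.02],
    [255, 0, 0, 0, 0, 0, 0.04],
  ],
)

```text
time: 13.55
eef_pos: [559.9, -225.2, 74.9]
tool_rot: [0.0, 0.374, 0.927, 0.001]
wrist_force: [0.6, 3.3, 5.1]
width: 11.6
```

```bash
python3 st.py
```

```text
t 13.55 p [ 559.9 -225.2   74.9] ang y 0.804 F [0.6 3.3 5.1] M [ 0.448 -0.164  0.318] w 11.6 q [-0.384  0.493 -0.205  0.872  0.003  0.383] tq [ -1.73 -47.34  21.08  -0.2   -0.74   0.16]
```

Emit:
arm_command(
  targets=[
    [255, 0, 0, 0, 0, 0, 0.02],
    [255, 0, 0, 0, 0, 0, 0.04],
  ],
)

```text
time: 13.72
eef_pos: [560.0, -225.1, 74.9]
tool_rot: [0.0, 0.393, 0.92, 0.002]
wrist_force: [0.3, 3.2, 5.1]
width: 11.6
```

```bash
python3 st.py
python3 - <<'E'
from h import *
cv2.imwrite('pics/s12.png',cv2.resize(r.get_image('scene')[200:290,280:410,::-1],None,fx=6,fy=6,interpolation=2))
E
```

```text
t 13.7167 p [ 560.  -225.1   74.9] ang y 0.7638 F [0.3 3.2 5.1] M [ 0.598 -0.143  0.332] w 11.6 q [-0.384  0.493 -0.205  0.872  0.003  0.423] tq [ -2.07 -47.27  21.    -0.18  -0.91   0.16]
```

View pics/s12.png

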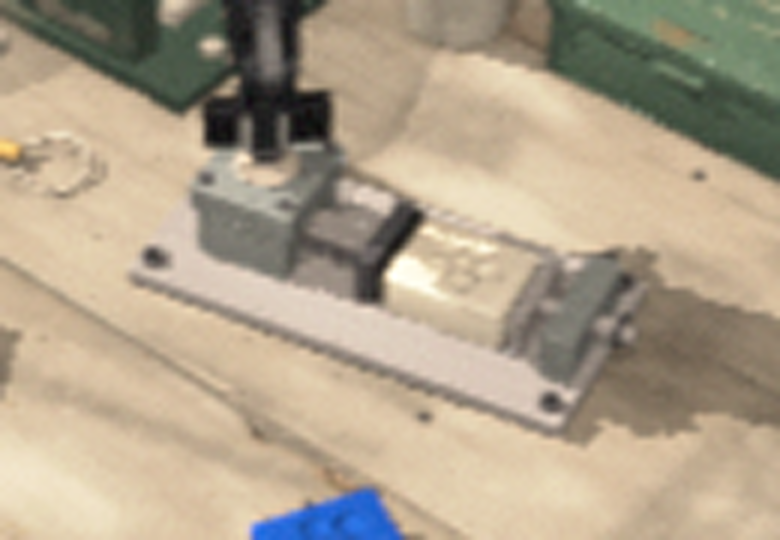

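Emit:
arm_command(
  targets=[
    [255, 0, 0, 0, 0, 0, 0.015],
    [255, 0, 0, 0, 0, 0, 0.03],
  ],
)

```text
time: 13.93
eef_pos: [560.0, -225.1, 74.9]
tool_rot: [0.0, 0.406, 0.914, 0.002]
wrist_force: [-0.0, 2.8, 4.4]
width: 11.9
```

```bash
python3 st.py
```

```text
t 13.9333 p [ 560.  -225.1   74.9] ang y 0.734 F [-0.   2.8  4.4] M [ 0.573 -0.23   0.383] w 11.9 q [-0.384  0.493 -0.205  0.872  0.003  0.453] tq [ -2.15 -47.29  20.99  -0.15  -0.95   0.2 ]
```

Emit:
arm_command(
  targets=[
    [255, 0, 0, 0, 0, 0, 0.015],
    [255, 0, 0, 0, 0, 0, 0.03],
  ],
)

```text
time: 14.1
eef_pos: [560.1, -225.0, 74.9]
tool_rot: [0.0, 0.42, 0.908, 0.002]
wrist_force: [1.2, 2.7, 4.3]
width: 11.3
```

```bash
python3 st.py
```

```text
t 14.1 p [ 560.1 -225.    74.9] ang y 0.7041 F [1.2 2.7 4.3] M [ 0.644 -0.245  0.373] w 11.3 q [-0.384  0.493 -0.205  0.872  0.003  0.483] tq [ -2.3  -47.3   20.96  -0.12  -1.02   0.23]
```

Emit:
arm_command(
  targets=[
    [255, 0, 0, 0, 0, 0, 0.015],
    [255, 0, 0, 0, 0, 0, 0.03],
  ],
)

```text
time: 14.27
eef_pos: [560.1, -225.0, 74.9]
tool_rot: [0.0, 0.434, 0.901, 0.002]
wrist_force: [0.9, 3.6, 4.5]
width: 11.8
```

```bash
python3 st.py
```

```text
t 14.2667 p [ 560.1 -225.    74.9] ang y 0.6738 F [0.9 3.6 4.5] M [ 0.749 -0.279  0.352] w 11.8 q [-0.384  0.493 -0.205  0.872  0.003  0.513] tq [ -2.58 -47.25  20.89  -0.09  -1.16   0.21]
```

Emit:
arm_command(
  targets=[
    [255, 0, 0, 0, 0, 0, 0.015],
    [255, 0, 0, 0, 0, 0, 0.03],
  ],
)

```text
time: 14.43
eef_pos: [560.2, -225.0, 74.8]
tool_rot: [0.0, 0.447, 0.894, 0.002]
wrist_force: [0.7, 2.8, 5.4]
width: 12.0
```

```bash
python3 st.py
```

```text
t 14.4333 p [ 560.2 -225.    74.8] ang y 0.6437 F [0.7 2.8 5.4] M [ 0.74  -0.284  0.383] w 12.0 q [-0.384  0.494 -0.205  0.872  0.003  0.543] tq [ -2.67 -47.28  20.87  -0.06  -1.21   0.21]
```

Emit:
arm_command(
  targets=[
    [255, 0, 0, 0, 0, 0, 0.015],
    [255, 0, 0, 0, 0, 0, 0.03],
  ],
)

```text
time: 14.6
eef_pos: [560.3, -224.9, 74.9]
tool_rot: [0.0, 0.461, 0.888, 0.002]
wrist_force: [1.8, 4.2, 5.0]
width: 12.1
```

```bash
python3 st.py;  python3 - <<'E'
from h import *
cv2.imwrite('pics/s13.png',cv2.resize(r.get_image('scene')[220:270,330:400,::-1],None,fx=10,fy=10,interpolation=2))
E
```

```text
t 14.6 p [ 560.3 -224.9   74.9] ang y 0.6136 F [1.8 4.2 5. ] M [ 0.803 -0.336  0.387] w 12.1 q [-0.384  0.494 -0.204  0.872  0.004  0.574] tq [-3.010e+00 -4.721e+01  2.078e+01 -2.000e-02 -1.380e+00  2.000e-01]
```

View pics/s13.png

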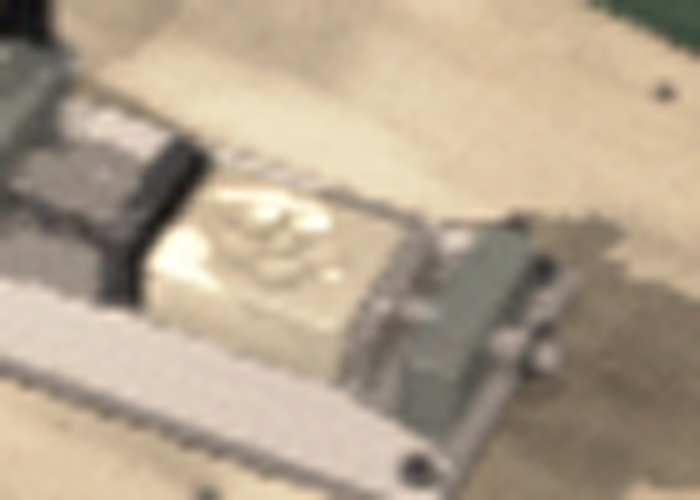

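Emit:
arm_command(
  targets=[
    [255, 0.5, 0.7, 0, 0, 0, 0.015],
    [255, 0.5, 0.7, 0, 0, 0, 0.03],
  ],
)

```text
time: 14.82
eef_pos: [560.4, -224.8, 74.9]
tool_rot: [0.001, 0.474, 0.88, 0.001]
wrist_force: [1.4, 1.9, 5.3]
width: 12.1
```

```bash
python3 st.py
```

```text
t 14.8167 p [ 560.4 -224.8   74.9] ang y 0.5826 F [1.4 1.9 5.3] M [ 0.548 -0.319  0.36 ] w 12.1 q [-0.383  0.493 -0.205  0.872  0.002  0.606] tq [ -1.9  -47.14  20.62   0.07  -0.92   0.2 ]
```

Emit:
arm_command(
  targets=[
    [255, 0, 0, 0, 0, 0, 0.015],
    [255, 0, 0, 0, 0, 0, 0.03],
  ],
)

```text
time: 14.98
eef_pos: [560.4, -224.8, 74.9]
tool_rot: [0.001, 0.487, 0.873, 0.001]
wrist_force: [1.4, 2.6, 4.8]
width: 11.6
```

```bash
python3 st.py
```

```text
t 14.9833 p [ 560.4 -224.8   74.9] ang y 0.5525 F [1.4 2.6 4.8] M [ 0.559 -0.335  0.348] w 11.6 q [-0.383  0.493 -0.204  0.871  0.002  0.636] tq [ -2.18 -47.17  20.6    0.11  -1.     0.21]
```

Emit:
arm_command(
  targets=[
    [255, 0, 0, 0, 0, 0, 0.015],
    [255, 0, 0, 0, 0, 0, 0.03],
  ],
)

```text
time: 15.15
eef_pos: [560.5, -224.8, 74.9]
tool_rot: [0.001, 0.5, 0.866, 0.001]
wrist_force: [1.6, 2.5, 5.0]
width: 11.9
```

```bash
python3 st.py
```

```text
t 15.15 p [ 560.5 -224.8   74.9] ang y 0.5227 F [1.6 2.5 5. ] M [ 0.605 -0.341  0.454] w 11.9 q [-0.383  0.493 -0.204  0.871  0.002  0.665] tq [ -2.33 -47.21  20.57   0.14  -1.03   0.27]
```

Emit:
arm_command(
  targets=[
    [255, 0, 0, 0, 0, 0, 0.015],
    [255, 0, 0, 0, 0, 0, 0.03],
  ],
)

```text
time: 15.32
eef_pos: [560.6, -224.8, 74.9]
tool_rot: [0.001, 0.513, 0.858, 0.001]
wrist_force: [2.1, 3.3, 5.2]
width: 11.7
```

```bash
python3 st.py
python3 - <<'E'
from h import *
cv2.imwrite('pics/w14.png',r.get_image('wrist')[:,:,::-1])
E
```

```text
t 15.3167 p [ 560.6 -224.8   74.9] ang y 0.4927 F [2.1 3.3 5.2] M [ 0.664 -0.39   0.5  ] w 11.7 q [-0.383  0.493 -0.204  0.871  0.002  0.695] tq [ -2.57 -47.19  20.5    0.19  -1.12   0.33]
```

View pics/w14.png

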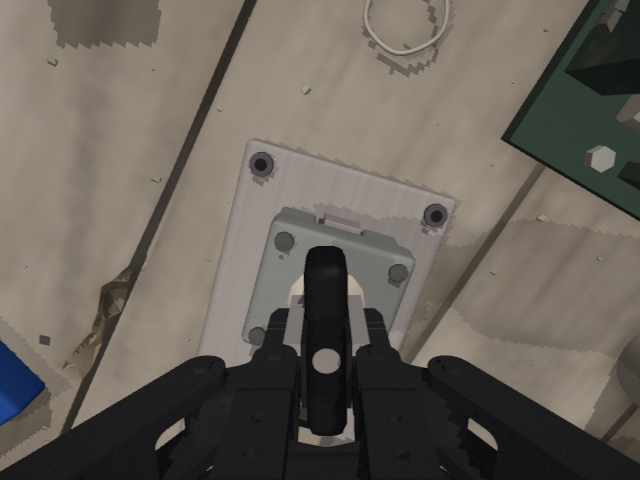

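Emit:
arm_command(
  targets=[
    [255, 0, 0, 0, 0, 0, 0.008],
    [255, 0, 0, 0, 0, 0, 0.016],
  ],
)

```text
time: 15.53
eef_pos: [560.6, -224.7, 74.9]
tool_rot: [0.001, 0.52, 0.854, 0.001]
wrist_force: [1.9, 2.7, 5.4]
width: 12.0
```

```bash
python3 st.py
```

```text
t 15.5333 p [ 560.6 -224.7   74.9] ang y 0.4772 F [1.9 2.7 5.4] M [ 0.649 -0.448  0.498] w 12.0 q [-0.383  0.494 -0.204  0.871  0.002  0.711] tq [ -2.62 -47.2   20.49   0.21  -1.12   0.43]
```

Emit:
arm_command(
  targets=[
    [120, 0, 0, 0, 0, 0, 0],
    [0, 0, 0, 0, 0, 0, 0],
    [0, 0, 0, 0, 0, 0, 0],
    [0, 0, 0, 0, 0, 0, 0],
    [0, 0, 0, 0, 0, 0, 0],
    [0, 0, 0, 0, 0, 0, 0],
    [0, 0, 0, -25, 0, 0, 0],
    [0, 0, 0, -60, 0, 0, 0],
    [0, 0, 0, -100, 0, 0, 0],
    [0, 0, 0, -120, 0, 0, 0],
    [0, 0, 0, -120, 0, 0, 0],
    [0, 0, 0, -120, 0, 0, 0],
  ],
)

```text
time: 16.53
eef_pos: [560.4, -226.2, 196.0]
tool_rot: [0.002, 0.521, 0.854, 0.0]
wrist_force: [0.2, -0.1, -0.3]
width: 85.3
```

```bash
python3 st.py
python3 - <<'E'
from h import *
import pickle
o=r.get_obs();pickle.dump(o,open('w15.pkl','wb'))
cv2.imwrite('pics/w15.png',r.get_image('wrist')[:,:,::-1])
cv2.imwrite('pics/s15.png',r.get_image('scene')[150:330,200:440,::-1])
E
```

```text
t 16.5333 p [ 560.4 -226.2  196. ] ang y 0.4749 F [ 0.2 -0.1 -0.3] M [-0.013  0.013 -0.013] w 85.3 q [-0.384  0.409 -0.009  1.149 -0.     0.712] tq [ 0.000e+00 -5.066e+01  2.662e+01  5.000e-02 -0.000e+00 -0.000e+00]
```

View pics/w15.png

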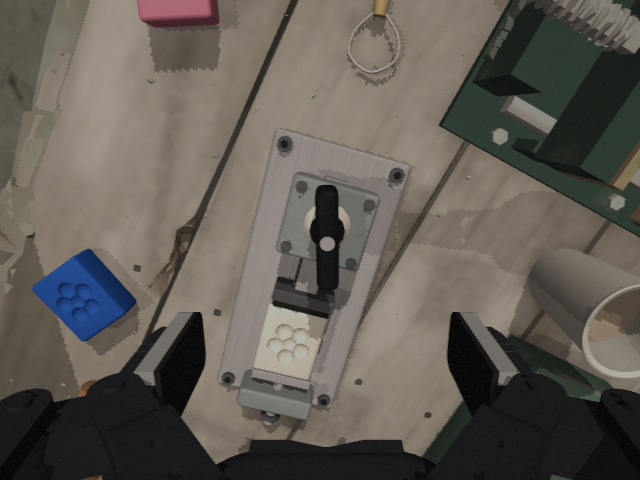

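Run:
```python
from h import *
im=cv2.imread('pics/w15.png')
cv2.imwrite('pics/w15a.png',cv2.resize(im[175:425,215:415],None,fx=2.9,fy=2.4,interpolation=2))
```

```text
(no output)
```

View pics/w15a.png

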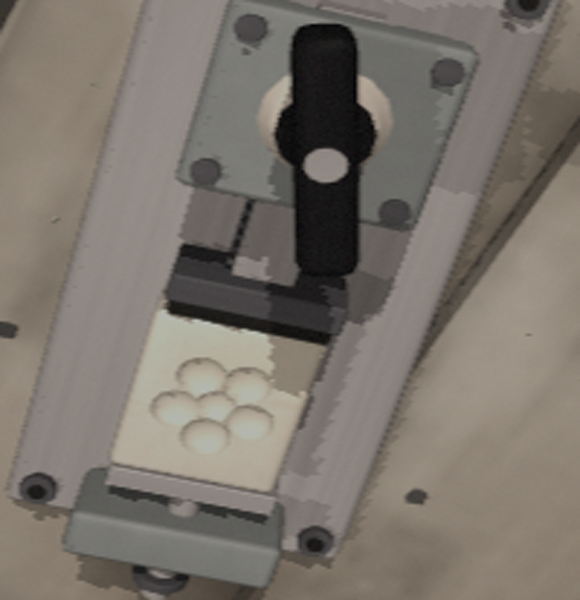

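View pics/s15.png

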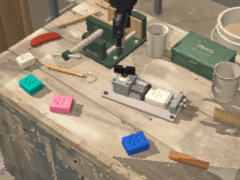

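The picture shows the mould flat and square, touching both the heel plate (around (285,375)) and the jaw facing (around (300,305)). The knob bar has stayed where I left it, and the arm is clear. Handing in.

```bash
python3 -c "
from workcell import r
print(r.hand_in())"
```

```text
the job is handed in; nothing more can be done
None
```

I laid the larger white mould flat in the clamp bed, flower up and long side along the rack, and let go of it. I then broke the knob loose with a twist of about 0.35 rad and wound it on to about 1.29 rad. That took 16.5 s by the robot's clock.

**Squeeze:** I put it at about 12 N, mainly from how far the knob turned past first contact: about 0.07 rad at roughly 168 N per rad. The wrist moment rose from about 0.36 N m running free to 0.50 N m, which fits 10 N or a little more. That reading is noisy by about 0.04 N m. The last 0.016 rad step did not raise it, so the final 2–3 N rests on the angle alone.

**Last pictures:** The mould is flat and square against both jaw facing and heel plate, the knob stayed put after I released it, and the gripper is clear above. The smaller mould and the look-alikes were not touched.

**Disagreements:**
- An early camera estimate put the heel plate near the close end of its range (nip at about 0.64 rad). Contact actually came near 1.22 rad, so I went by feel.
- The arm's measured position was often 2–3 mm off the commanded one, so I set positions from the measured pose and the pictures.

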